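# Load the coffee-cup carrier and latch its hold-down rail

### The arm

A 6-joint arm with a two-finger parallel gripper is mounted at the origin on the work surface. World frame = base frame: x ahead of the robot, y to its left, z up, the work surface at z = 0. Lengths are in mm, angles in rad, forces in N, time in s.
With the tool pointing down it reaches from about 350 to 850 mm from the base axis. Payload 8.1 kg.
Tool frame: the origin (TCP) lies at the very end of the fingers, on their centre line; the grasp point (between the pads) lies 19 mm behind it (robot.grip_point_offset is the z of the grasp point in the tool frame, in mm); z points along the fingers, y is the line along which they close (so a half turn about z gives the same grasp; the last joint's range is limited). The gripper opens to 85 mm and grips with 20 to 120 N. Pads are 22 mm wide; open, the fingers measure 114 mm over their backs; the gripper's body (76 mm by 85 mm) begins 54 mm behind the grasp point. The pads swing forward as they close: fully open they stand 13 mm farther back than shut.
Start: joints at [1.027, 0.13, 1.488, -0, 1.523, -0.085], TCP at [265.704, 537.965, 231.292] pointing down, gripper open.
Joint ranges: [-2.96, 2.96], [-0.89, 2.26], [0.02, 2.5], [-1.34, 4.48], [0, 2.73], [-2.66, 2.66]. Speed limits (rad/s): [2.39, 2.39, 2.79, 3.14, 3.14, 3.14].

### API

Orientations are given as a unit quaternion [x, y, z, w].
In Python, from plant import robot gives the robot as it stands.
- The arm moves only by the shell command python3 -m handwheel 'ROWS' [FORCE]. ROWS is JSON, a list of rows, each a list of 3 entries, a list of its own where there are three numbers: the finger opening in cm, from 0 to 8.54, then the shift along the tool's x, y, z in cm, then the turn about the tool's z in rad. In form: [[jaw, [x, y, z], turn], ...]. A call has 1 to 12 rows; each row shifts and turns the commanded pose from where the row before left it, along the tool's axes as they then stand; what a row does not reach is not made up. A row lasts 1/8 s, in which the tool goes at most 62.5 mm and 10.7 degrees, less where a joint would pass 70% of its speed; a pose out of reach is approached as far as the arm can. A call is refused whole if a number of a shift passes 6.25 or a number of a turn 0.188, either way. A call with a gripper value outside its range is refused whole. The fingers move at their own pace and stop on an object; FORCE is the grip in N (left out, the last holds). Time passes only in rows, so rows that do not move let the fingers close. It gives the time, the measured TCP pose, the force, the opening and the grip force at its end, in the units of the state.
- robot.sense(): the state, without advancing time (a new reading comes with each control period).
- robot.capture(name): name is "scene" or "side" or "wrist"; returns a dict with "image" (480x640x3 uint8, red, green, blue), "fx", "fy", "cx", "cy" (pixels), "extrinsics" (4x4, takes a point from world to camera coordinates). Camera axes: x right, y up, looking along -z (the intrinsics and any distortion apply to the point x, -y, -z); pixel columns grow to the right and rows downward; lengths in mm; the calibration is good to about 2 mm. A picture is of the moment at which its call begins. There is no depth.
- robot.hand_in(): hands the job in; it is judged then, once.
The state is a dict: "time": time; "joint_pos": joint angles; "qd": joint speeds; "tau": joint torques, N m; "ee_pos": TCP position; "orientation": TCP orientation; "wrist_force": force on the tool from outside, world axes, zero at the start; "moment": the same for the moment, N m; "grip_width": finger opening in mm; "grip_force": force on a finger pad.
Only numpy, scipy, OpenCV 4.12 (cv2) and the standard library are available. Lean on these libraries where they do the work, as an engineer would, in place of code of your own. Each camera call takes 0.05 s, during which the arm holds its last target. There are 200 camera calls.

### The job

Get the galvanized cup carrier ready to be carried out: take the bamboo spoon off it and lay it flat in the long shallow tin tray, and stand every handleless clay cup upright in a compartment of its own. Only then press the carrier's sprung lever down until it snaps over and stays down by itself, so that the wire rail lies over the cups. The cups are thin clay, so grip them lightly and do not knock them with the gripper; leave the enamel mug that stands among them where it is.

Things in the scene. Friction and masses are not known exactly. Their poses are not given: they have to be found in the camera images.
- rack: Fixed galvanized cup carrier, five open compartments in a row along its y; wire rail hinged on the +x side, lever at the -y end. Origin: under the middle of the row, z up. Compartment centres x = 0, y = 0, +-71.6, +-143.2 mm; 70 (x) by 67.6 mm (y) inside; floor 4 mm up, walls 4 mm thick, top at 20 mm. Rail posts 86 mm tall at x 75, y +-191 mm.
- lever (a joint): Sprung lever, 135 mm long, pointing to the carrier's -y, hinged about the carrier's x at (0, -212, 47) mm. 0 = up, 34 degrees above level; grows as pressed down; 0.58 rad = held down, about level; stop at 0.62. Resists with up to 12 N; past 0.45 rad the catch snaps over and holds it. Let go earlier, it springs back up. Lifting the pad frees it.
- lever_pad (a point): Middle of the top of the lever's wooden pad (30 mm wide, 50 mm long), where to press, 110 mm out from the hinge; about 116 mm above the bench with the lever up, 57 mm with it down.
- rail_mid (a point): Middle of the wire rail's long bar (8 mm thick, 366 mm long, on 75 mm arms hinged at x 75 mm, height 79 mm of the carrier). Lever up: it stands behind the row, leaning back, 153 mm high. Lever down: it lies level over the middle of the row, its underside 75 mm above the bench.
- spoon: Bamboo spoon lying flat across the carrier's walls at the start, about 200 mm long. Origin: underside at its balance point. Its x axis points towards the round bowl; the straight handle, 14 mm wide and 12 mm thick, runs from x = -105 to 55 mm; the bowl, 44 mm across, is centred at x = 75 mm.
- tray: Long shallow tin tray, fixed, 280 mm (its x) by 100 mm (its y), 18 mm high, walls and floor 3 mm. Origin: centre of its underside.
- mug1: White enamel mug with a handle, 80 mm wide, 75 mm tall, among the cups; it does not belong in the carrier. Origin: centre of its underside; handle towards its +y.
- cup1: Handleless coffee cup of thin brown clay, 58 mm across the sides and rim, foot 44 mm, 65 mm tall, wall 4.5 mm, 0.1 to 0.16 kg. Origin: centre of its underside, z up through the mouth. Fragile: hold with about 20 to 30 N per finger. May be absent.
- cup2: Handleless coffee cup of thin brown clay, 58 mm across the sides and rim, foot 44 mm, 65 mm tall, wall 4.5 mm, 0.1 to 0.16 kg. Origin: centre of its underside, z up through the mouth. Fragile: hold with about 20 to 30 N per finger. May be absent.
- cup3: Handleless coffee cup of thin brown clay, 58 mm across the sides and rim, foot 44 mm, 65 mm tall, wall 4.5 mm, 0.1 to 0.16 kg. Origin: centre of its underside, z up through the mouth. Fragile: hold with about 20 to 30 N per finger. May be absent.
- cup4: Handleless coffee cup of thin brown clay, 58 mm across the sides and rim, foot 44 mm, 65 mm tall, wall 4.5 mm, 0.1 to 0.16 kg. Origin: centre of its underside, z up through the mouth. Fragile: hold with about 20 to 30 N per finger. May be absent.
- cup5: Handleless coffee cup of thin brown clay, 58 mm across the sides and rim, foot 44 mm, 65 mm tall, wall 4.5 mm, 0.1 to 0.16 kg. Origin: centre of its underside, z up through the mouth. Fragile: hold with about 20 to 30 N per finger. May be absent.
Not all that is in view belongs to the job. Leave any green look-alike of the spoon alone.

How it is judged (in metres and radians):
On the way, in this order (a step that is already met when the one before it is completed fails the run):
1. with the lever still up, the spoon lies in the tray and every cup stands upright in a compartment (x of cup1 in the frame of rack between -0.014 and 0.014 m and y of cup1 in the frame of rack between -0.165 and 0.165 m and z of cup1 in the frame of rack between -0.003 and 0.01 m and angle between each of cup1, cup2, cup3, cup4, cup5's own z axis and vertical below 0.12 rad and x of cup2 in the frame of rack between -0.014 and 0.014 m and y of cup2 in the frame of rack between -0.165 and 0.165 m and z of cup2 in the frame of rack between -0.003 and 0.01 m and x of cup3 in the frame of rack between -0.014 and 0.014 m and y of cup3 in the frame of rack between -0.165 and 0.165 m and z of cup3 in the frame of rack between -0.003 and 0.01 m and x of cup4 in the frame of rack between -0.014 and 0.014 m and y of cup4 in the frame of rack between -0.165 and 0.165 m and z of cup4 in the frame of rack between -0.003 and 0.01 m and x of cup5 in the frame of rack between -0.014 and 0.014 m and y of cup5 in the frame of rack between -0.165 and 0.165 m and z of cup5 in the frame of rack between -0.003 and 0.01 m and x of spoon in the frame of tray between -0.06 and 0.06 m and y of spoon in the frame of tray between -0.042 and 0.042 m and z of spoon in the frame of tray below 0.014 m and angle between spoon's own z axis and vertical below 0.2 rad and value of joint lever below 0.2 rad), for 0.3 s.
2. the lever is pressed down past its catch (value of joint lever above 0.54 rad), for 0.3 s.
At the end, for the whole second after the job is handed in: every cup stands upright (within 0.12 rad) on the floor of a compartment of the carrier, the spoon lies flat in the tray (its origin within 60 mm along and 42 mm across the tray's centre), the lever is down beyond 0.54 rad and stays there untouched, and all is at rest (x of cup1 in the frame of rack between -0.014 and 0.014 m and y of cup1 in the frame of rack between -0.165 and 0.165 m and z of cup1 in the frame of rack between -0.003 and 0.01 m and angle between each of cup1, cup2, cup3, cup4, cup5's own z axis and vertical below 0.12 rad and x of cup2 in the frame of rack between -0.014 and 0.014 m and y of cup2 in the frame of rack between -0.165 and 0.165 m and z of cup2 in the frame of rack between -0.003 and 0.01 m and x of cup3 in the frame of rack between -0.014 and 0.014 m and y of cup3 in the frame of rack between -0.165 and 0.165 m and z of cup3 in the frame of rack between -0.003 and 0.01 m and x of cup4 in the frame of rack between -0.014 and 0.014 m and y of cup4 in the frame of rack between -0.165 and 0.165 m and z of cup4 in the frame of rack between -0.003 and 0.01 m and x of cup5 in the frame of rack between -0.014 and 0.014 m and y of cup5 in the frame of rack between -0.165 and 0.165 m and z of cup5 in the frame of rack between -0.003 and 0.01 m and x of spoon in the frame of tray between -0.06 and 0.06 m and y of spoon in the frame of tray between -0.042 and 0.042 m and z of spoon in the frame of tray below 0.014 m and angle between spoon's own z axis and vertical below 0.2 rad and value of joint lever above 0.54 rad and linear speed of each of spoon, cup1, cup2, cup3, cup4, cup5 below 0.03 m/s).
It fails at once if a clay cup is squeezed or struck by the gripper or arm with more than 75 N in all (both pads together) (contact force between any of the fingers, the arm and cup1 above 75 N or contact force between any of the fingers, the arm and cup2 above 75 N or contact force between any of the fingers, the arm and cup3 above 75 N or contact force between any of the fingers, the arm and cup4 above 75 N or contact force between any of the fingers, the arm and cup5 above 75 N).
It fails at once if the enamel mug among the cups is shifted by more than 60 mm or tipped over (distance of mug1 from where it was at the start of the episode above 0.06 m or angle between mug1's own z axis and vertical above 0.6 rad).
Of cup1, cup2, cup3, cup4, cup5 only 3 to 5 are there at a start; the rules pass over those that are not, and their reading is None.
At some moment in a run one of cup1, cup2, cup3, cup4, cup5 may be knocked a few centimetres aside while the robot is not near it.
It also fails if it takes over 210 s, if anything falls off the work surface, if the arm or the gripper's body presses on something with over 40 N, if the wrist force passes 120 N, or if a joint passes its speed limit or range.

## Working session

There is one attempt and no reset: what is moved stays moved. The work goes in short steps, Python scripts to look and compute and a shell command to move; the robot and the scene stay as the last step left them, time stands still between calls to the robot, and variables do not carry over. Pictures are saved under pics/ and viewed, at most 16 in all, crops included, and the job is handed in when it is done.

```bash
mkdir -p pics; ls; python3 - <<'E'
from plant import robot
import cv2,numpy as np
for n in ["scene","side","wrist"]:
    c=robot.capture(n); cv2.imwrite(f"pics/{n}0.png",c["image"][:,:,::-1])
    print(n,c["fx"],c["fy"],c["cx"],c["cy"],[k for k in c]); print(np.round(c["extrinsics"],3).tolist())
print(robot.sense()); print(robot.grip_point_offset)
E
```

```text
pics
scene 565.8589799564929 565.8589799564929 319.26017498068313 242.699278353287 ['image', 'fx', 'fy', 'cx', 'cy', 'extrinsics']
[[0.803, 0.596, 0.019, -409.528], [-0.393, 0.505, 0.768, 97.252], [0.448, -0.625, 0.64, -1446.158], [0.0, 0.0, 0.0, 1.0]]
side 463.40093582543767 463.40093582543767 315.87492430647484 237.5457707816811 ['image', 'fx', 'fy', 'cx', 'cy', 'extrinsics']
[[0.97, -0.244, 0.019, -457.399], [0.15, 0.655, 0.741, -183.123], [-0.193, -0.715, 0.671, -878.327], [0.0, 0.0, 0.0, 1.0]]
wrist 393.68874361639166 393.68874361639166 320.2731530039526 234.98241967511302 ['image', 'fx', 'fy', 'cx', 'cy', 'extrinsics']
[[0.443, 0.897, -0.002, -599.439], [-0.862, 0.425, -0.274, 35.266], [-0.245, 0.123, 0.962, -378.518], [0.0, 0.0, 0.0, 1.0]]
{'time': 0.15, 'joint_pos': array([ 1.02661097e+00,  1.30981035e-01,  1.48901765e+00,  2.32162872e-05,
        1.52299131e+00, -8.53865586e-02]), 'qd': array([-0.00042618, -0.00115894, -0.00269582,  0.00013241,  0.00011262,
       -0.00051138]), 'tau': array([ 3.21989201e-04, -5.70067155e+01, -5.01155269e+01, -2.08119968e-04,
        9.76430165e-03, -3.97817996e-05]), 'ee_pos': array([265.47423472, 537.61506181, 230.49568184]), 'orientation': array([ 2.27393188e-01,  9.73802778e-01, -6.60748318e-04, -2.27341692e-04]), 'wrist_force': array([ 0.61778183, -0.08473959, -0.05558319]), 'moment': array([-0.02240897, -0.02542914, -0.03081465]), 'grip_force': 0.0, 'grip_width': 85.46231172138224}
-18.700000000000003
```

View pics/scene0.png

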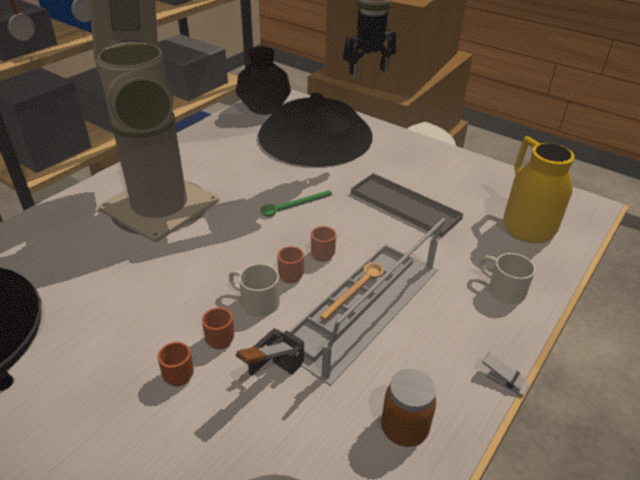

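View pics/side0.png

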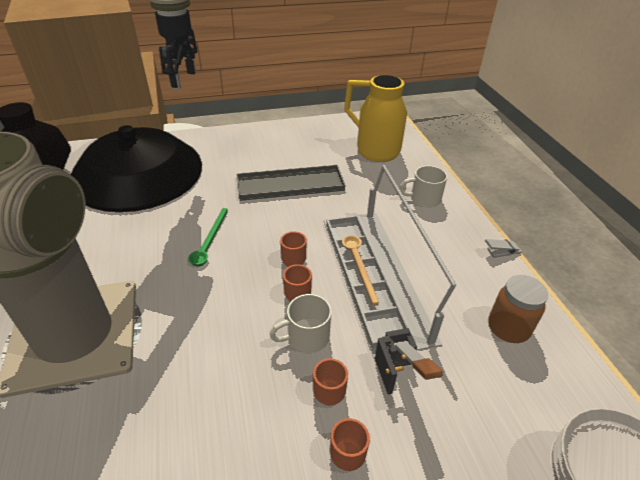

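The scene shows four red clay cups (scene pixels ~(323,243), (291,264), (218,327), (176,363)). The mug is at (259,288), the carrier runs from (290,345) to (410,265) with the spoon across it, and the tray is at (405,204). I'll zoom in on the carrier and tray in both views.

```bash
cat > h.py <<'E'
import numpy as np,cv2
from plant import robot
def cap(n):
    c=robot.capture(n); c["R"]=c["extrinsics"][:3,:3]; c["t"]=c["extrinsics"][:3,3]; c["o"]=-c["R"].T@c["t"]; return c
def ray(c,u,v):
    d=c["R"].T@np.array([(u-c["cx"])/c["fx"],-(v-c["cy"])/c["fy"],-1.0]); return c["o"],d/np.linalg.norm(d)
def onz(c,u,v,z):
    o,d=ray(c,u,v); return o+d*(z-o[2])/d[2]
def tri(rays):
    A=np.zeros((3,3));b=np.zeros(3)
    for o,d in rays:
        P=np.eye(3)-np.outer(d,d);A+=P;b+=P@o
    p=np.linalg.solve(A,b); return p,[np.linalg.norm((np.eye(3)-np.outer(d,d))@(p-o)) for o,d in rays]
def proj(c,p):
    q=c["R"]@np.asarray(p,float)+c["t"]; return np.array([c["cx"]+c["fx"]*q[0]/-q[2],c["cy"]-c["fy"]*q[1]/-q[2]])
def redblobs(c,amin=150):
    h=cv2.cvtColor(c["image"],cv2.COLOR_RGB2HSV)
    m=(((h[...,0]<9)|(h[...,0]>172))&(h[...,1]>110)&(h[...,2]>50)).astype(np.uint8)
    m=cv2.morphologyEx(m,cv2.MORPH_CLOSE,np.ones((3,3)))
    n,l,s,ce=cv2.connectedComponentsWithStats(m)
    return [(ce[i],s[i]) for i in range(1,n) if s[i][4]>amin]
E
python3 - <<'E'
from h import *
S,D=cap("scene"),cap("side")
for c in (S,D):
    for ce,s in redblobs(c): print(np.round(ce,1),s, np.round(onz(c,*ce,34)))
    print()
a=cv2.resize(S["image"][165:385,230:480,::-1],None,fx=2.7,fy=2.7,interpolation=cv2.INTER_CUBIC)
b=cv2.resize(D["image"][150:400,230:470,::-1],None,fx=2.4,fy=2.4,interpolation=cv2.INTER_CUBIC)
cv2.imwrite("pics/a.png",a);cv2.imwrite("pics/b.png",b)
E
```

```text
[321.9 240. ] [311 227  25  32 280] [437. 108.  34.]
[290.5 263.3] [278 247  26  35 609] [430.   1.  34.]
[218.  327.1] [202 308  32  41 997] [ 435. -227.   34.]
[175.5 362.9] [ 158  342   35   44 1130] [ 435. -335.   34.]
```

View pics/a.png

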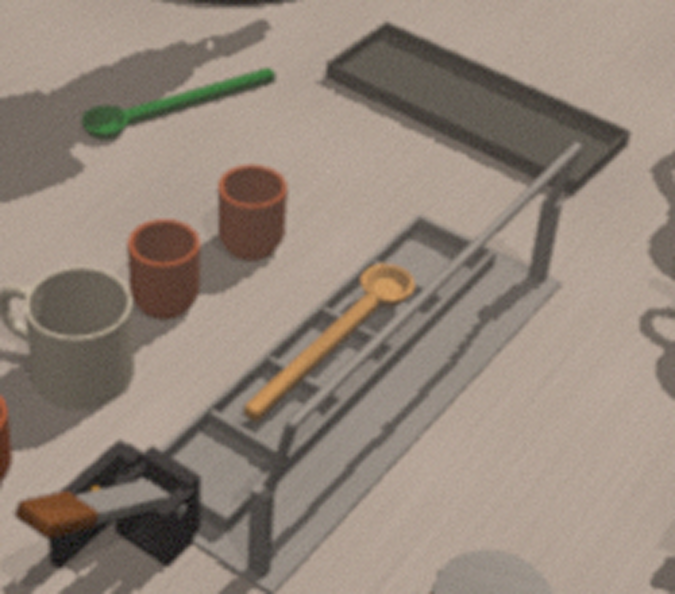

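View pics/b.png

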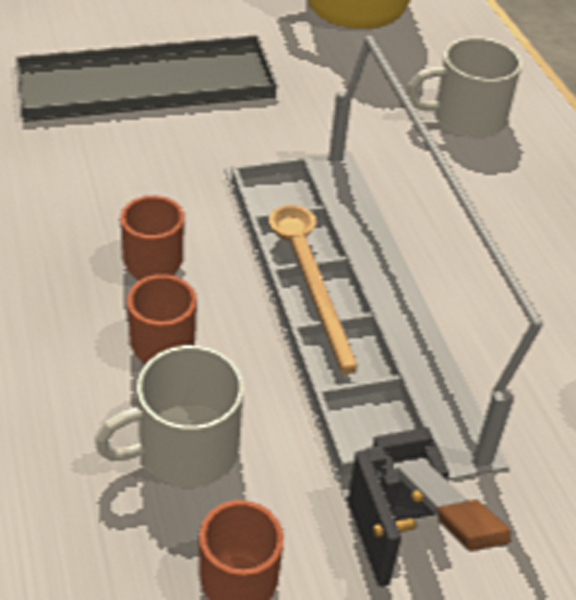

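The crops show the carrier running from its +y end (scene 386,245) to the dark lever bracket at the -y end. The spoon lies along the row with its bowl to +y, and the tray lies beyond. The scene pixels of the post tops are (327,346) and (434,237).

```bash
sed -i 's/h\[...,0\]<9)/h[...,0]<10)/' h.py; python3 - <<'E'
from h import *
S,D=cap("scene"),cap("side")
fs=lambda p:(p[0]/2.7+230,p[1]/2.7+165); fd=lambda p:(p[0]/2.4+230,p[1]/2.4+150)
def T(n,a,b):
    p,e=tri([ray(S,*fs(a)),ray(D,*fd(b))]); print(n,np.round(p,1),np.round(e,1)); return p
T("-x+y",(421,217),(232,167));T("+x+y",(494,257),(303,160))
a=T("post+",(551,195),(341,94));b=T("post-",(262,490),(500,396))
T("h end",(250,410),(350,365));T("bowl",(388,283),(292,221));T("pad tip",(20,510),(508,538))
T("bowlc rail end+",(578,146),(371,40));T("rail-",(292,425),(538,322))
for n,q in dict(tl=(388,25),l=(328,68),r=(628,134)).items(): print(n,np.round(onz(S,*fs(q),18),1))
for n,q in dict(tl=(17,58),tr=(262,39),br=(274,92),bl=(22,115)).items(): print(n,np.round(onz(D,*fd(q),18),1))
for n,q in dict(l=(322,393),r=(402,380),pxy=(232,167),pxy2=(303,160)).items(): print("div",n,np.round(onz(D,*fd(q),20),1))
for n,q in dict(a=(211,412),b=(290,455)).items(): print("divS",n,np.round(onz(S,*fs(q),20),1))
h=cv2.cvtColor(D["image"],cv2.COLOR_RGB2HSV)
print(h[248,294],h[262,293],h[390,330], h[368,428])
E
```

```text
-x+y [550.5 206.5  11.6] [0.3 0.3]
+x+y [625.1 203.    9.2] [1. 1.]
post+ [660.4 211.3  84.9] [2.4 2.4]
post- [ 652.  -171.8   81.6] [0.8 0.8]
h end [574.4 -76.5  25.9] [0.1 0.1]
bowl [580.5 103.2  25.1] [0.4 0.4]
pad tip [ 576.7 -314.2  143.7] [1.1 1.1]
bowlc rail end+ [679.2 199.2 152. ] [1.2 1.2]
rail- [ 669.  -166.3  151.8] [0.1 0.1]
tl [369.9 437.3  18. ]
l [365.1 336.4  18. ]
r [643.1 418.9  18. ]
tl [362.3 437.2  18. ]
tr [642.3 414.6  18. ]
br [626.1 312.2  18. ]
bl [354.6 331.1  18. ]
div l [544.6 -94.4  20. ]
div r [613.1 -96.7  20. ]
div pxy [547.7 197.4  20. ]
div pxy2 [620.5 192.1  20. ]
divS a [549.6 -91.4  20. ]
divS b [620.  -89.8  20. ]
[  9 160 207] [  9 153 102] [ 10 150 102] [ 12 154 142]
```

```bash
sed -i 's/h\[...,0\]<10)/h[...,0]<15)/; s/h\[...,1\]>110/h[...,1]>125/' h.py; python3 -m handwheel '[[8.5,[0,0,0],0.186],[8.5,[0,0,0],0.186],[8.5,[0,0,0],0.186],[8.5,[0,0,0],0.186],[8.5,[0,0,0],0.186],[8.5,[0,0,0],0.186],[8.5,[0,0,0],0.021],[8.5,[0,0,-3],0],[8.5,[0,0,0],0]]' 
python3 - <<'E'
from h import *
S,D,W=cap("scene"),cap("side"),cap("wrist")
print("wristcam",W["o"],-W["R"][2])
ang=[]
B=[[b for b in redblobs(c)] for c in (S,D)]
for c,bl in zip((S,D),B):
    for ce,s in bl: print(np.round(ce),s,np.round(onz(c,*ce,34)))
# pair by ground-plane proximity, midline planes -> xy
for ce,s in B[0]:
    p=onz(S,*ce,34); q=min(B[1],key=lambda b:np.linalg.norm(onz(D,*b[0],34)-p))
    t,e=tri([ray(S,s[0]+(s[2]-1)/2,s[1]+(s[3]-1)/2),ray(D,q[1][0]+(q[1][2]-1)/2,q[1][1]+(q[1][3]-1)/2)]); print("cup",np.round(t,1),np.round(e,1))
E
```

```text
time: 1.48
ee_pos: [266.5, 539.2, 264.3]
orientation: [0.715, 0.7, 0.002, -0.001]
wrist_force: [-0.7, 0.1, 0.8]
grip_width: 84.8
grip_force: 0.0
wristcam [267.19509979 608.25030357 403.67421056] [-0.00601859 -0.27411768 -0.96167732]
[311.  35.] [ 259    0  122   99 5207] [-373. 1132.   34.]
[546.  65.] [  388     0   252   161 25635] [ 489. 1451.   34.]
[428.  84.] [402  62  44  42 405] [ 223. 1015.   34.]
[391.  84.] [373  67  39  40 422] [123. 939.  34.]
[360.  96.] [350  85  22  26 154] [ 91. 790.  34.]
[288. 260.] [278 247  26  26 217] [419.   8.  34.]
[218. 327.] [ 202  308   32   41 1032] [ 435. -227.   34.]
[176. 363.] [ 158  342   35   44 1188] [ 435. -335.   34.]
[251. 355.] [237 347  29  17 311] [ 530. -239.   34.]
[405. 423.] [ 382  388   54   58 1660] [ 828. -190.   34.]
[11. 68.] [   0    0   35  108 1820] [-360. 1272.   34.]
[142.  18.] [129   0  27  52 732] [  87. 1770.   34.]
[323.  45.] [  156     0   341   105 27006] [ 821. 1274.   34.]
[295. 265.] [ 280  232   32   69 1540] [439.  53.  34.]
[513. 320.] [ 489  288   56   55 1641] [ 810. -184.   34.]
[330. 381.] [ 313  358   35   47 1318] [ 438. -227.   34.]
[427. 368.] [413 359  29  20 391] [ 608. -243.   34.]
[349. 444.] [ 331  418   39   53 1625] [ 438. -335.   34.]
cup [-201.2  947.3  136.6] [58.1 58.1]
cup [636.7 579.7 292.7] [19.1 19.1]
cup [-495.4 2220.9 -390.9] [202. 202.]
cup [-331.7 1608.6 -171.9] [171.1 171.1]
cup [-158.8 1057.8   20.7] [163.7 163.7]
cup [433.2   6.4  59.6] [13.2 13.2]
cup [ 437.7 -229.8   37. ] [1. 1.]
cup [ 438.7 -338.4   39.2] [0.4 0.4]
cup [ 574.9 -282.6  109.1] [0.7 0.7]
cup [ 825.1 -174.7   32.7] [0.6 0.6]
```

```bash
python3 -m handwheel '[[8.5,[-4.5,2.3,-1],0],[8.5,[-4.5,2.3,-1],0],[8.5,[-4.5,2.3,-1],0],[8.5,[-4.5,2.3,-1],0],[8.5,[-4.5,2.3,-1],0],[8.5,[-4.5,2.3,-1],0],[8.5,[-4.5,2.3,-1],0],[8.5,[-4.5,2.3,-1],0],[8.5,[-4.5,2.3,-1],0],[8.5,[-4.5,2.3,0],0],[8.5,[0,0,0],0],[8.5,[0,0,0],0]]' 
python3 - <<'E'
from h import *
W=cap("wrist");cv2.imwrite("pics/w1.png",W["image"][:,:,::-1])
for p in [(436,108,34),(433,1,34),(437,-228,34),(582,18,20)]: print(p,proj(W,p))
E
```

```text
time: 3.12
ee_pos: [484.0, 82.5, 350.3]
orientation: [0.716, 0.698, -0.001, -0.001]
wrist_force: [0.6, -0.5, -0.7]
grip_width: 85.2
grip_force: 0.0
(436, 108, 34) [278.81627    163.96244773]
(433, 1, 34) [281.06043884 252.18355838]
(437, -228, 34) [292.55945749 408.92054645]
(582, 18, 20) [400.90822207 232.93052292]
```

View pics/w1.png

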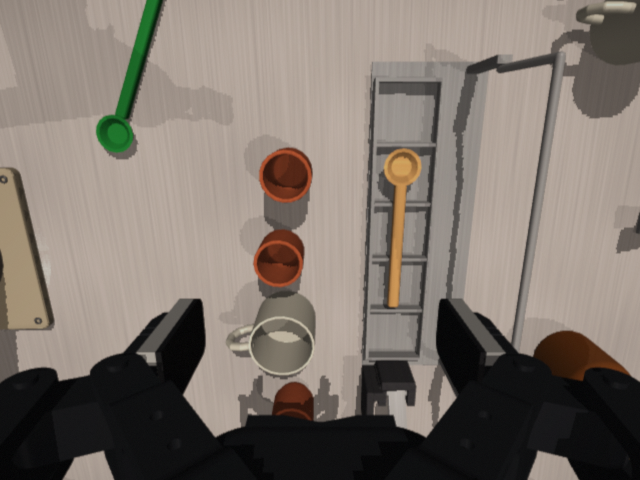

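The wrist view shows the carrier corners at (375,80), (440,80), (366,362) and (420,360), with dividers crossing at rows 145, 204, 258 and 310. Cup rims are at (286,175) and (279,261). The spoon's bowl is at (403,168) and its handle end at (394,304).

```bash
python3 - <<'E'
from h import *
W=cap("wrist")
q=lambda *a:np.round(onz(W,*a),1)
for u,v in [(375,80),(440,80),(366,361),(420,359)]: print("corner",q(u,v,20))
for u,v,y in [(406,145,107.4),(402,204,35.8),(398,259,-35.8),(394,310.5,-107.4)]:
    p=q(u,v,20); print("div",p,np.round(p[:2]-np.array([0.025*y,y]),1))
print("rims",q(286,175,65),q(279,261,65)); print("bowl",q(403,168,28),"hend",q(394,304,30))
print("rail end", q(558,60,152))
E
```

```text
corner [547.4 197.7  20. ]
corner [620.3 195.9  20. ]
corner [ 540.2 -163.3   20. ]
corner [ 614.2 -161.8   20. ]
div [584.7 125.5  20. ] [582.   18.1]
div [582.3  55.2  20. ] [581.4  19.4]
div [579.6 -15.8  20. ] [580.5  20. ]
div [576.5 -87.7  20. ] [579.2  19.7]
rims [446.5  99.5  65. ] [433.7   1.   65. ]
bowl [580.5  99.8  28. ] hend [574.4 -73.4  30. ]
rail end [675.9 196.7 152. ]
```

```bash
python3 -m handwheel '[[3,[-1,1.8,3.5],0],[3,[-1,1.8,3.5],0],[3,[-1,1.8,4],0],[3,[-1,1.8,4],0],[3,[-1.3,2.3,4],0],[3,[0,0,4],0],[3,[0,0,3],0],[3,[0,0,2],0],[3,[0,0,0],0],[3,[0,0,0],0]]' 40
python3 - <<'E'
from h import *
W=cap("wrist");cv2.imwrite("pics/w2.png",W["image"][:,:,::-1])
s=robot.sense();print(s["ee_pos"],proj(W,s["ee_pos"]),proj(W,(578,27,32)))
E
```

```text
time: 4.47
ee_pos: [579.0, 27.4, 72.9]
orientation: [0.716, 0.698, 0.001, 0.001]
wrist_force: [-1.3, -0.0, 0.5]
grip_width: 29.8
grip_force: 0.0
[579.33865993  27.22425105  73.22265961] [321.48022805 307.46926959] [318.39136529 270.40584456]
```

View pics/w2.png

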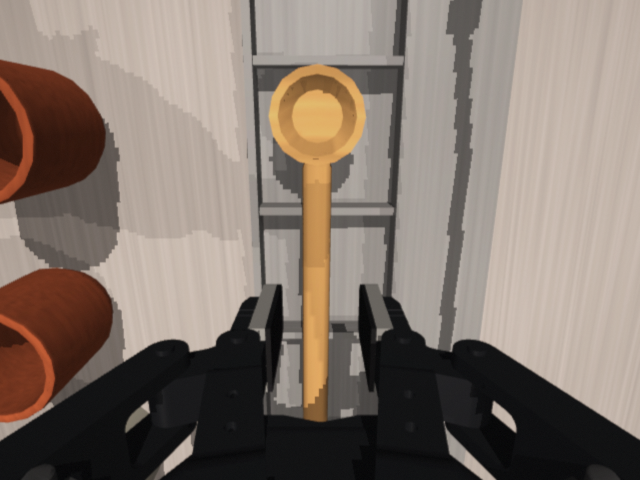

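The spoon handle is centred between the fingers at column ~316, as expected, so I can descend and grip.

```bash
python3 - <<'E'
from h import *
W=cap("wrist")
for u,v in [(252,60),(405,60),(260,211),(395,211)]: print(np.round(onz(W,u,v,20),1))
E
python3 -m handwheel '[[3,[0,-0.1,2],0],[3,[0,0,2],0],[3,[0,0,1.1],0],[3,[0,0,0],0],[1,[0,0,0],0],[0,[0,0,0],0],[0,[0,0,0],0],[0,[0,0,0],0],[0,[0,0,0],0]]' 40
python3 -m handwheel '[[0,[0,0,-3],0],[0,[0,0,-5],0],[0,[0,0,-5],0],[0,[0,0,-3],0],[0,[0,0,0],0]]'
```

```text
[550.4 125.6  20. ]
[620.5 124.   20. ]
[549.4  55.   20. ]
[617.9  53.3  20. ]
time: 5.7
ee_pos: [577.3, 27.0, 20.6]
orientation: [0.716, 0.698, 0.0, 0.0]
wrist_force: [-0.2, 0.5, 0.8]
grip_width: 12.4
grip_force: 43.2
time: 6.32
ee_pos: [579.2, 26.9, 184.0]
orientation: [0.716, 0.698, 0.002, 0.002]
wrist_force: [0.0, 0.6, 0.5]
grip_width: 12.6
grip_force: 43.0
```

```bash
python3 -m handwheel '[[0,[0,0,-2],-0.186],[0,[0,0,-1],-0.186],[0,[0,0,0],-0.186],[0,[0,0,0],-0.186],[0,[0,0,0],-0.186],[0,[0,0,0],-0.186],[0,[0,0,0],-0.186],[0,[0,0,0],-0.186],[0,[0,0,0],-0.029],[0,[0,0,0],0]]' 40
python3 -m handwheel '[[0,[1.35,4.26,0],0],[0,[1.35,4.26,0],0],[0,[1.35,4.26,0],0],[0,[1.35,4.26,0],0],[0,[1.35,4.26,0],0],[0,[1.35,4.26,0],0],[0,[1.35,4.26,0],0],[0,[1.35,4.26,0],0],[0,[0,0,5],0],[0,[0,0,3],0],[0,[0,0,0],0],[0,[0,0,0],0]]'
python3 - <<'E'
from h import *
S,D=cap("scene"),cap("side")
a=cv2.resize(S["image"][130:270,280:480,::-1],None,fx=3,fy=3);b=cv2.resize(D["image"][130:230,180:380,::-1],None,fx=3,fy=3)
cv2.imwrite("pics/p3.png",cv2.resize(np.vstack([a,b]),None,fx=.8,fy=.8))
E
```

```text
time: 7.58
ee_pos: [576.6, 27.0, 209.2]
orientation: [0.041, 0.999, -0.0, -0.001]
wrist_force: [-0.5, -0.2, 0.6]
grip_width: 12.4
grip_force: 43.0
time: 9.07
ee_pos: [496.9, 375.6, 131.8]
orientation: [0.04, 0.999, 0.0, 0.001]
wrist_force: [0.3, 1.0, -0.2]
grip_width: 12.7
grip_force: 43.0
```

View pics/p3.png

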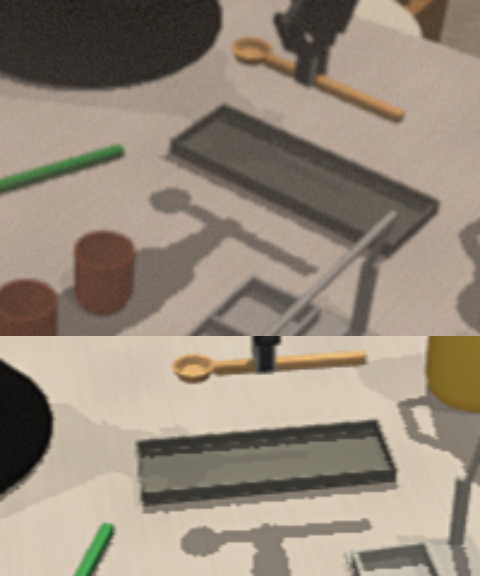

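The spoon is held level and parallel above the tray, so I'll lower and release it.

```bash
python3 -m handwheel '[[0,[0,0,4],0],[0,[0,0,4],0],[0,[0,0,3],0],[0,[0,0,1],0],[0,[0,0,0.6],0],[0,[0,0,0],0],[0,[0,0,0],0],[3,[0,0,0],0],[3,[0,0,0],0],[3,[0,0,0],0]]'
python3 -m handwheel '[[3,[0,0,-2],0],[3,[0,0,-4],0],[8.5,[0,0,-5],0],[8.5,[0,0,-5],0],[8.5,[0,0,-4],0.186],[8.5,[0,0,0],0.186],[8.5,[0,0,0],0.186],[8.5,[0,0,0],0.186],[8.5,[0,0,0],0.186],[8.5,[0,0,0],0.186],[8.5,[0,0,0],0.186],[8.5,[0,0,0],0.186]]'
```

```text
time: 10.42
ee_pos: [496.2, 375.3, 4.4]
orientation: [0.039, 0.999, 0.0, 0.0]
wrist_force: [0.8, 0.1, -0.0]
grip_width: 29.8
grip_force: 0.0
time: 11.92
ee_pos: [496.3, 375.4, 206.0]
orientation: [0.708, 0.706, 0.001, 0.0]
wrist_force: [-0.3, 0.5, -0.5]
grip_width: 85.2
grip_force: 0.0
```

```bash
python3 -m handwheel '[[8.5,[-5.25,-1,-0.8],0.02],[8.5,[-5.25,-1,-0.8],0],[8.5,[-5.25,-1,-0.8],0],[8.5,[-5.25,-1,-0.8],0],[8.5,[-5.25,-1,-0.8],0],[8.5,[-5.25,-1,-0.8],0],[8.5,[0,0,0],0],[8.5,[0,0,0],0]]'
cat >> h.py <<'E'
def cups(show=None):
    W=cap("wrist"); out=[]
    for ce,s in redblobs(W,500):
        x0,y0,w,h=s[:4]
        l,r=onz(W,x0,y0+h-w/2,65),onz(W,x0+w,y0+h-w/2,65); b=onz(W,x0+w/2,y0+h,65)
        out.append((np.round((l[0]+r[0])/2,1),np.round(b[1]+29,1))); print("cup",out[-1],"width",round(r[0]-l[0],1),"box",s[:4])
    e=robot.sense()["ee_pos"]; print("ee",np.round(e,1))
    if show: cv2.imwrite(show,W["image"][:,:,::-1])
E
python3 -c "
from h import *
cups('pics/w4.png')"
```

```text
time: 12.92
ee_pos: [432.5, 61.1, 253.4]
orientation: [0.713, 0.701, 0.001, 0.001]
wrist_force: [0.5, -0.3, 0.2]
grip_width: 85.0
grip_force: 0.0
cup (np.float64(445.4), np.float64(97.6)) width 56.5 box [301 129  68  70]
cup (np.float64(432.2), np.float64(-3.1)) width 55.8 box [290 233  62  74]
ee [432.3  61.7 253. ]
```

View pics/w4.png

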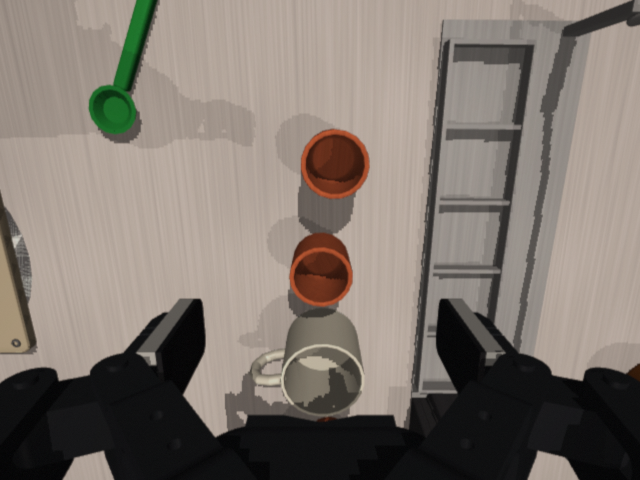

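Cup rims in the wrist view are at (335,163) and (321,270), and the mug is at (323,375). Next I pick the first cup at (445,98).

```bash
python3 -m handwheel '[[8.5,[1.8,0.6,2],0],[8.5,[1.8,0.6,4],0],[8.5,[0,0.05,5],0],[8.5,[0,0,4],0],[8.5,[0,0,0],0],[8.5,[0,0,0],0]]' 25
python3 -c "
from h import *
cups()"
```

```text
time: 13.72
ee_pos: [446.1, 97.7, 103.9]
orientation: [0.712, 0.702, 0.001, 0.0]
wrist_force: [-0.3, 0.3, 0.4]
grip_width: 84.8
grip_force: 0.0
cup (np.float64(445.6), np.float64(98.4)) width 56.2 box [262 197 115 126]
cup (np.float64(434.1), np.float64(38.4)) width 50.5 box [252 343  95  78]
ee [446.8  97.5 104.6]
```

```bash
python3 -m handwheel '[[8.5,[0.1,-0.1,3],0],[8.5,[0,0,3],0],[8.5,[0,0,1.7],0],[8.5,[0,0,0],0],[7,[0,0,0],0],[6.4,[0,0,0],0],[6.0,[0,0,0],0],[5.7,[0,0,0],0],[5,[0,0,0],0],[5,[0,0,0],0],[5,[0,0,0],0]]' 25
```

```text
time: 15.15
ee_pos: [445.1, 97.9, 26.2]
orientation: [0.713, 0.701, 0.001, 0.0]
wrist_force: [-0.9, -0.3, 6.0]
grip_width: 57.9
grip_force: 25.7
```

```bash
python3 -m handwheel '[[5,[0,0,-2],0],[5,[0,0,-4],0],[5,[0,0,-4],0],[5,[1.65,3.47,0],0],[5,[1.65,3.47,0],0],[5,[1.65,3.47,0],0],[5,[1.65,3.47,0],0],[5,[0,0,0],0],[5,[0,0,0],0]]' 25
python3 - <<'E'
from h import *
W=cap("wrist"); cv2.imwrite("pics/w5.png",W["image"][:,:,::-1]); print(robot.sense()["ee_pos"],robot.sense()["grip_width"])
E
```

```text
time: 16.27
ee_pos: [583.4, 161.5, 124.6]
orientation: [0.713, 0.701, -0.001, -0.0]
wrist_force: [0.4, -0.3, -1.4]
grip_width: 57.9
grip_force: 27.7
[583.26096181 161.35795008 124.86393185] 57.838972018736946
```

View pics/w5.png

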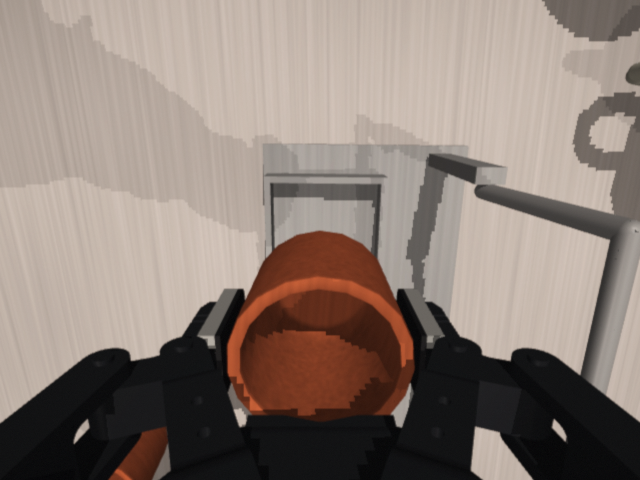

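The cup is held upright. The carrier's +y end wall is visible from (266,177) to (386,177).

```bash
python3 - <<'E'
from h import *
W=cap("wrist")
for u,v in [(265,178),(386,178),(272,184),(379,184)]: print(np.round(onz(W,u,v,20),1))
E
python3 -m handwheel '[[5,[0,0.15,3],0],[5,[0,0,3],0],[5,[0,0,2],0],[5,[0,0,0],0],[5,[0,0,0],0]]' 25
```

```text
[548.9 198.6  20. ]
[624.7 197.4  20. ]
[553.1 194.7  20. ]
[620.4 193.7  20. ]
time: 17.0
ee_pos: [586.4, 161.7, 46.6]
orientation: [0.713, 0.701, 0.001, 0.0]
wrist_force: [0.6, 0.3, -1.5]
grip_width: 57.8
grip_force: 27.7
```

```bash
python3 -m handwheel '[[5,[-0.1,0,1],0],[5,[0,0,0.5],0],[5,[0,0,0],0],[5,[0,0,0],0],[6.2,[0,0,0],0],[6.6,[0,0,0],0],[7.5,[0,0,0],0],[8.5,[0,0,0],0],[8.5,[0,0,-1],0],[8.5,[0,0,-3],0],[8.5,[0,0,-5],0],[8.5,[0,0,-5],0]]' 25
python3 -m handwheel '[[8.5,[-3.5,-3.85,-2],0],[8.5,[-4.5,-3.85,-1],0],[8.5,[-4.5,-3.85,0],0],[8.5,[-4,-3.85,0],0],[8.5,[0,0,0],0],[8.5,[0,0,0],0]]' 25
python3 -c "
from h import *
cups()
S=cap('scene');D=cap('side')
for p in redblobs(S)+redblobs(D): 
  if p[0][1]>200: print(np.round(p[0]),p[1])
print(proj(S,(586,161,37)),proj(D,(586,161,37)))
"
```

```text
time: 18.5
ee_pos: [585.4, 160.6, 172.3]
orientation: [0.713, 0.701, -0.0, 0.0]
wrist_force: [0.8, 0.7, 0.2]
grip_width: 84.9
grip_force: 0.0
time: 19.25
ee_pos: [429.6, -1.9, 201.3]
orientation: [0.713, 0.701, 0.001, 0.001]
wrist_force: [-0.2, 0.5, -0.5]
grip_width: 84.9
grip_force: 0.0
cup (np.float64(571.2), np.float64(151.3)) width 64.6 box [492   0 104  31]
cup (np.float64(432.1), np.float64(-2.6)) width 56.1 box [285 177  77  84]
ee [429.8  -1.6 201.1]
[218. 327.] [ 202  308   32   41 1012]
[176. 363.] [ 158  342   35   44 1196]
[251. 355.] [237 347  29  17 311]
[405. 423.] [ 381  388   54   58 1658]
[347. 220.] [335 204  25  34 692]
[297. 281.] [284 265  28  36 777]
[513. 320.] [ 489  288   56   55 1642]
[330. 381.] [ 313  359   35   46 1300]
[427. 368.] [413 359  29  20 392]
[349. 444.] [ 330  418   40   53 1626]
[390.03153138 253.18587169] [346.82209389 221.44141177]
```

Cup 1 is where it should be. Now the second cup.

```bash
python3 -m handwheel '[[8.5,[0,0.22,5],0],[8.5,[0,0,5],0],[8.5,[0,0,4],0],[8.5,[0,0,2],0],[8.5,[0,0,1.4],0],[8.5,[0,0,0],0],[7,[0,0,0],0],[6.4,[0,0,0],0],[6.0,[0,0,0],0],[5.7,[0,0,0],0],[5,[0,0,0],0],[5,[0,0,0],0]]' 25
python3 -m handwheel '[[5,[0,0,0],0],[5,[0,0,-2],0],[5,[0,0,-4],0],[5,[0,0,-4],0],[5,[2.3,3.8,0],0],[5,[2.3,3.8,0],0],[5,[2.4,3.8,0],0],[5,[2.4,3.8,0],0],[5,[0,0,0],0],[5,[0,0,0],0],[5,[0,0,0],0]]' 25
```

```text
time: 20.9
ee_pos: [431.9, -2.0, 27.1]
orientation: [0.713, 0.701, 0.0, 0.001]
wrist_force: [-1.7, 0.8, 6.9]
grip_width: 57.1
grip_force: 25.3
time: 22.28
ee_pos: [584.0, 89.1, 126.3]
orientation: [0.713, 0.701, -0.0, -0.0]
wrist_force: [-0.3, 0.2, -1.0]
grip_width: 56.9
grip_force: 27.6
```

```bash
python3 -m handwheel '[[5,[0,0.05,3],0],[5,[0,0,3],0],[5,[0,0,2],0],[5,[0,0,1],0],[5,[0,0,0.5],0],[5,[0,0,0],0],[5,[0,0,0],0],[6.2,[0,0,0],0],[6.6,[0,0,0],0],[7.5,[0,0,0],0],[8.5,[0,0,0],0]]' 25
python3 -m handwheel '[[8.5,[0,0,-1],0],[8.5,[0,0,-3],0],[8.5,[0,0,-5],0],[8.5,[0,0,-5],0],[8.5,[-4.8,-2.2,-2],0],[8.5,[-5.5,-2.2,0],0],[8.5,[-5.5,-2.2,0],0],[8.5,[-5.5,-2.2,0],0],[8.5,[-5.5,-2.5,0],0],[8.5,[-5.5,-3,0],0],[8.5,[0,0,0],0],[8.5,[0,0,0],0]]' 25
python3 -c "
from h import *
cups('pics/w6.png')
S=cap('scene');D=cap('side')
for p in redblobs(S)+redblobs(D): 
  if p[0][1]>200: print(np.round(p[0]),p[1])
print(proj(S,(584,89,37)),proj(D,(584,89,37)))
"
```

```text
time: 23.65
ee_pos: [585.2, 89.6, 31.3]
orientation: [0.713, 0.701, -0.0, 0.0]
wrist_force: [-0.0, 0.6, 0.8]
grip_width: 85.2
grip_force: 0.0
time: 25.15
ee_pos: [437.3, -230.9, 191.9]
orientation: [0.713, 0.701, 0.0, 0.0]
wrist_force: [-1.0, 0.1, -0.1]
grip_width: 85.0
grip_force: 0.0
cup (np.float64(437.4), np.float64(-229.8)) width 57.1 box [280 176  81  87]
cup (np.float64(606.2), np.float64(-316.0)) width 45.9 box [513 282  60  81]
cup (np.float64(437.5), np.float64(-336.9)) width 56.0 box [287 298  72  91]
ee [ 437.6 -230.3  191.8]
[382. 256.] [362 236  42  36 305]
[218. 327.] [ 202  307   31   42 1027]
[176. 363.] [ 158  342   35   44 1190]
[251. 355.] [237 347  29  17 309]
[405. 423.] [ 382  388   53   58 1668]
[513. 320.] [ 489  288   56   55 1641]
[330. 381.] [ 313  358   35   47 1315]
[427. 368.] [413 359  29  20 390]
[349. 444.] [ 331  419   38   52 1617]
[371.90096934 270.11356276] [355.40791399 241.97566774]
```

View pics/w6.png

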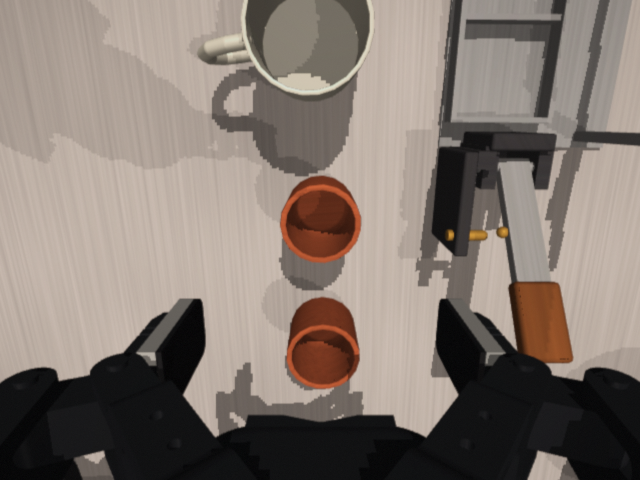

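The wrist view shows cups C and D at rims (320,222) and (322,355), clear of the mug and lever. I'll pick C.

```bash
python3 -m handwheel '[[8.5,[0,0,5],0],[8.5,[0,0,4],0],[8.5,[0,0,4],0],[8.5,[0,0,2],0],[8.5,[0,0,1.5],0],[8.5,[0,0,0],0],[7,[0,0,0],0],[6.4,[0,0,0],0],[6.0,[0,0,0],0],[5.7,[0,0,0],0],[5,[0,0,0],0],[5,[0,0,0],0]]' 25
python3 -m handwheel '[[5,[0,0,0],0],[5,[0,0,-2],0],[5,[0,0,-4],0],[5,[0,0,-4],0],[5,[5,1.7,-2],0],[5,[5,2.4,0],0],[5,[5,2.5,0],0],[5,[5,3.8,0],0],[5,[5,3.8,0],0],[5,[0,0,0],0],[5,[0,0,0],0],[5,[0,0,0],0]]' 25
python3 -c "
from h import *
S=cap('scene');D=cap('side')
for p in redblobs(S)+redblobs(D): 
  if p[0][1]>200: print(np.round(p[0]),p[1])
cv2.imwrite('pics/s7.png',cv2.resize(np.vstack([S['image'][180:380,200:460],D['image'][180:380,230:490]])[:,:,::-1],None,fx=1.5,fy=1.5))
"
```

```text
time: 26.8
ee_pos: [437.5, -231.3, 27.1]
orientation: [0.713, 0.701, 0.0, 0.0]
wrist_force: [-1.0, 0.5, 5.9]
grip_width: 56.6
grip_force: 26.2
time: 28.3
ee_pos: [582.1, 15.2, 146.3]
orientation: [0.713, 0.701, -0.0, -0.0]
wrist_force: [0.0, -0.8, -0.7]
grip_width: 56.1
grip_force: 27.4
[373. 254.] [ 343  226   61   61 1433]
[175. 363.] [ 158  343   35   43 1158]
[251. 355.] [237 348  29  16 304]
[405. 423.] [ 382  388   53   58 1665]
[361. 228.] [ 335  202   53   57 1831]
[513. 320.] [ 489  288   56   55 1640]
[427. 368.] [413 359  29  20 388]
[349. 444.] [ 330  419   40   52 1615]
```

View pics/s7.png

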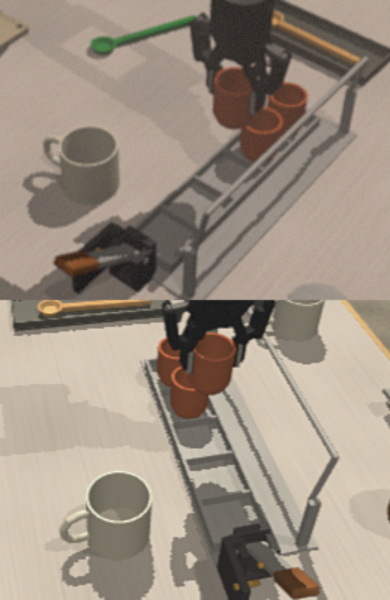

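Both placed cups stand upright in their compartments and the third is held above the row, so I'll lower it into the middle compartment.

```bash
python3 -m handwheel '[[5,[0.2,0.1,4],0],[5,[0,0,3],0],[5,[0,0,3],0],[5,[0,0,1],0],[5,[0,0,0.5],0],[5,[0,0,0],0],[5,[0,0,0],0],[6.2,[0,0,0],0],[6.6,[0,0,0],0],[7.5,[0,0,0],0],[8.5,[0,0,0],0]]' 25
python3 -m handwheel '[[8.5,[0,0,-1],0],[8.5,[0,0,-3],0],[8.5,[0,0,-5],0],[8.5,[0,0,-5],0],[8.5,[-4.8,-3.5,-2],0],[8.5,[-5.1,-3.5,0],0],[8.5,[-5.1,-3.5,0],0],[8.5,[-5.1,-3.5,0],0],[8.5,[-5.1,0,0],0],[8.5,[-5.1,0,0],0],[8.5,[-5.1,0,0],0],[8.5,[0,0,0],0]]' 25
python3 -m handwheel '[[8.5,[0,0,0],0]]'
python3 -c "
from h import *
cups()"
```

```text
time: 29.78
ee_pos: [583.8, 18.3, 31.3]
orientation: [0.713, 0.701, 0.0, 0.0]
wrist_force: [-0.8, 1.1, 0.2]
grip_width: 84.9
grip_force: 0.0
time: 31.28
ee_pos: [437.5, -336.5, 191.8]
orientation: [0.714, 0.7, -0.0, 0.0]
wrist_force: [1.3, 0.5, 0.6]
grip_width: 85.0
grip_force: 0.0
time: 31.4
ee_pos: [438.1, -333.1, 191.5]
orientation: [0.713, 0.701, 0.0, -0.0]
wrist_force: [0.6, 0.4, -0.1]
grip_width: 84.7
grip_force: 0.0
cup (np.float64(606.0), np.float64(-288.3)) width 45.9 box [534 115  68  85]
cup (np.float64(437.7), np.float64(-337.2)) width 56.6 box [280 183  80  87]
ee [ 438.3 -332.6  191.5]
```

```bash
python3 -m handwheel '[[8.5,[-0.45,0,5],0],[8.5,[0,0,4],0],[8.5,[0,0,4],0],[8.5,[0,0,2],0],[8.5,[0,0,1.5],0],[8.5,[0,0,0],0],[7,[0,0,0],0],[6.4,[0,0,0],0],[6.0,[0,0,0],0],[5.7,[0,0,0],0],[5,[0,0,0],0],[5,[0,0,0],0]]' 25
python3 -m handwheel '[[5,[0,0,0],0],[5,[0,0,-2],0],[5,[0,0,-4],0],[5,[0,0,-4],0],[5,[5,0,-4],0],[5,[5,0,0],0],[5,[5,0,0],0],[5,[5,3.4,0],0],[5,[5,5.2,0],0],[5,[3.5,5.3,0],0],[5,[0,0,0],0],[5,[0,0,0],0]]' 25
```

```text
time: 32.95
ee_pos: [438.1, -338.1, 26.7]
orientation: [0.713, 0.701, -0.0, 0.0]
wrist_force: [-3.2, 0.8, 5.1]
grip_width: 56.0
grip_force: 26.5
time: 34.45
ee_pos: [573.5, -63.2, 165.6]
orientation: [0.712, 0.702, -0.0, -0.0]
wrist_force: [0.9, -1.3, -0.4]
grip_width: 56.1
grip_force: 27.7
```

```bash
python3 -m handwheel '[[5,[0,0,0],0],[5,[0,0,0],0]]' 25; python3 -m handwheel '[[5,[0,0,0],0]]' 25
```

```text
time: 34.7
ee_pos: [573.3, -64.3, 166.1]
orientation: [0.713, 0.701, 0.0, 0.0]
wrist_force: [0.6, -0.1, -1.8]
grip_width: 56.3
grip_force: 27.7
time: 34.83
ee_pos: [573.5, -64.0, 165.8]
orientation: [0.713, 0.701, 0.0, 0.0]
wrist_force: [-0.4, -0.6, -1.0]
grip_width: 56.0
grip_force: 27.7
```

```bash
python3 -m handwheel '[[5,[1,0.8,4],0],[5,[0,0,4],0],[5,[0,0,2],0],[5,[0,0,0],0],[5,[0,0,0],0]]' 25
python3 - <<'E'
from h import *
print(robot.sense()["ee_pos"])
E
```

```text
time: 35.45
ee_pos: [583.1, -53.9, 67.1]
orientation: [0.713, 0.701, 0.001, 0.001]
wrist_force: [0.3, -1.0, -0.3]
grip_width: 55.8
grip_force: 27.7
[583.13848762 -53.88217619  67.14487212]
```

```bash
python3 -m handwheel '[[5,[0,-0.1,2],0],[5,[0,0,1],0],[5,[0,0,0.6],0],[5,[0,0,0],0],[5,[0,0,0],0],[6.2,[0,0,0],0],[6.6,[0,0,0],0],[7.5,[0,0,0],0],[8.5,[0,0,0],0],[8.5,[0,0,-1],0],[8.5,[0,0,-3],0],[8.5,[0,0,-5],0]]' 25
python3 -m handwheel '[[8.5,[0,0,-5],0],[8.5,[0,-2,-5],0],[8.5,[0,-4,-5],0],[8.5,[0,-4,-3],0],[8.5,[4,0,0],0],[8.5,[5,0,0],0],[8.5,[5,0,0],0],[8.5,[0,0,0],0]]'
python3 - <<'E'
from h import *
W=cap("wrist");S=cap("scene");D=cap("side")
cups()
im=np.vstack([cv2.resize(W["image"],(560,420))[:300],np.hstack([S['image'][160:400,210:490],D['image'][160:400,210:490]])])
cv2.imwrite("pics/c8.png",im[:,:,::-1])
E
```

```text
time: 36.95
ee_pos: [579.3, -53.2, 118.7]
orientation: [0.713, 0.701, -0.001, -0.002]
wrist_force: [-0.0, 0.3, 0.1]
grip_width: 85.1
grip_force: 0.0
time: 37.95
ee_pos: [483.7, 91.0, 298.9]
orientation: [0.711, 0.703, 0.001, 0.0]
wrist_force: [0.1, -0.2, 0.5]
grip_width: 85.3
grip_force: 0.0
cup (np.float64(582.6), np.float64(159.5)) width 65.7 box [391  84  72  67]
cup (np.float64(583.1), np.float64(84.9)) width 65.5 box [389 162  68  66]
cup (np.float64(582.1), np.float64(-55.6)) width 73.9 box [380 228  70 125]
cup (np.float64(771.6), np.float64(-92.7)) width 57.6 box [561 357  53  23]
ee [484.2  87.3 298.4]
```

View pics/c8.png

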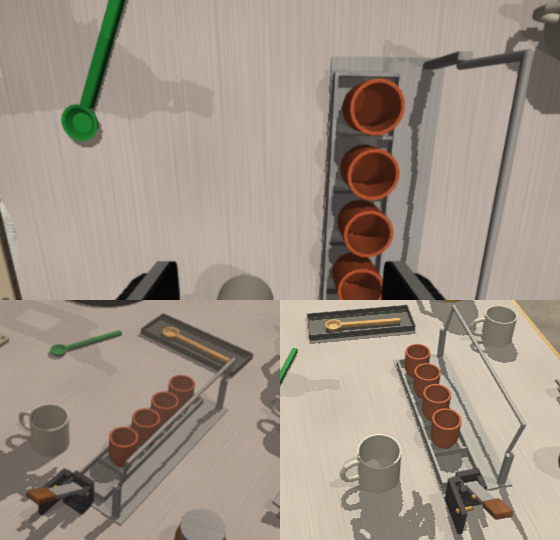

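All four cups stand upright in the carrier, and the spoon lies flat in the tray in both fixed views. Next is the lever: fingers closed, moving above the pad.

```bash
python3 -m handwheel '[[0,[-4.74,1.25,0],0],[0,[-4.74,1.25,0],0],[0,[-4.74,1.25,0],0],[0,[-4.74,1.25,0],0],[0,[-4.74,1.25,0],0],[0,[-4.74,1.25,0],0],[0,[-4.74,1.25,0],0],[0,[-4.74,1.25,0],0],[0,[0,0,5],0],[0,[0,0,5],0],[0,[0,0,2],0],[0,[0,0,0],0]]'
python3 - <<'E'
from h import *
W=cap("wrist"); print(robot.sense()["ee_pos"]); cv2.imwrite("pics/w9.png",W["image"][:,:,::-1])
E
```

```text
time: 39.65
ee_pos: [576.8, -292.9, 176.9]
orientation: [0.713, 0.701, -0.0, -0.001]
wrist_force: [0.7, 0.2, 0.6]
grip_width: 0.0
grip_force: 0.0
[ 578.05685665 -293.3011767   179.24178047]
```

View pics/w9.png

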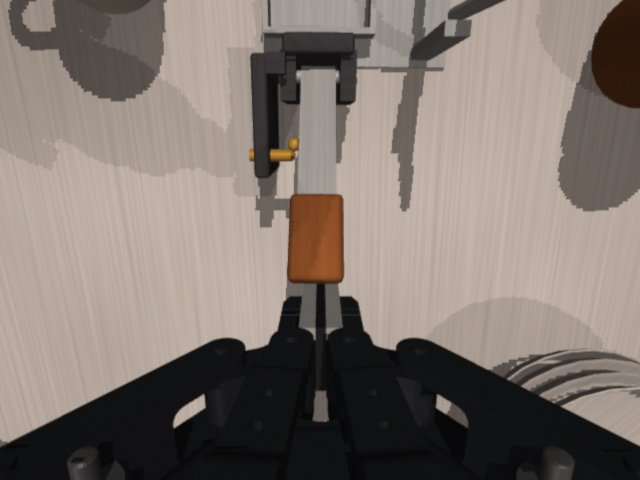

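The pad is at columns 289–343, rows 195–283, just ahead of the closed fingers and well centred (column 316 against 320).

```bash
python3 - <<'E'
from h import *
W=cap("wrist"); print(np.round(onz(W,316,195,102),1),np.round(onz(W,316,238,116),1),np.round(onz(W,316,282,130),1))
E
python3 -m handwheel '[[0,[0,-0.1,3],0],[0,[0,0,2],0],[0,[0,0,1],0],[0,[0,0,1],0],[0,[0,0,1],0],[0,[0,0,1],0],[0,[0,0,0],0]]'
```

```text
[ 576.  -262.4  102. ] [ 575.7 -283.5  116. ] [ 575.5 -303.4  130. ]
time: 40.62
ee_pos: [576.1, -292.0, 86.4]
orientation: [0.713, 0.701, -0.0, -0.001]
wrist_force: [0.8, 1.5, -0.5]
grip_width: -0.3
grip_force: 0.0
```

```bash
python3 - <<'E'
from h import *
W=cap("wrist");S=cap("scene");D=cap("side"); print(robot.sense()["wrist_force"],robot.sense()["moment"],robot.sense()["ee_pos"])
im=np.vstack([cv2.resize(W["image"],(560,420))[:300],np.hstack([S['image'][200:440,170:450],D['image'][220:460,280:560]])])
cv2.imwrite("pics/c10.png",im[:,:,::-1])
E
```

```text
[-2.78273324  2.76641304  2.31564494] [ 0.52504414  0.25850617 -0.00655288] [ 576.98850547 -292.31257301   88.11928685]
```

View pics/c10.png

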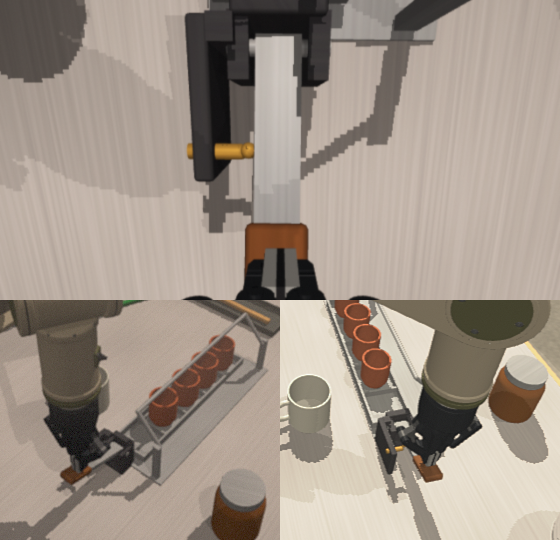

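The fingers are on the pad, and the lever and rail are already partway down. I'll keep pressing.

```bash
python3 -m handwheel '[[0,[0,0,0.8],0],[0,[0,0,0.8],0],[0,[0,0,0.7],0],[0,[0,0,0.5],0],[0,[0,0,0],0],[0,[0,0,0],0]]'
python3 -m handwheel '[[0,[0,0,0.4],0],[0,[0,0,0],0],[0,[0,0,0],0],[0,[0,0,0],0],[0,[0,0,0],0]]'
```

```text
time: 41.52
ee_pos: [576.9, -292.4, 59.8]
orientation: [0.713, 0.701, -0.0, -0.0]
wrist_force: [-0.2, -0.0, 0.6]
grip_width: 0.4
grip_force: 0.0
time: 42.15
ee_pos: [577.1, -292.6, 56.2]
orientation: [0.713, 0.701, 0.0, 0.0]
wrist_force: [-1.4, 0.9, 2.3]
grip_width: 0.0
grip_force: 1.2
```

Next I back off straight up and check that the lever stays down.

```bash
python3 -m handwheel '[[0,[0,0,0.2],0],[0,[0,0,0],0],[0,[0,0,-1],0],[0,[0,0,-3],0],[0,[0,0,-5],0],[0,[0,0,-5],0],[0,[0,-5,-5],0],[0,[0,-5,-3],0],[0,[0,-5,0],0],[0,[0,0,0],0],[0,[0,0,0],0]]'
python3 - <<'E'
from h import *
S=cap("scene");D=cap("side")
im=np.hstack([S['image'][150:450,150:480],D['image'][150:450,230:560]])
cv2.imwrite("pics/c11.png",cv2.resize(im[:,:,::-1],None,fx=1.2,fy=1.2))
E
```

```text
time: 43.52
ee_pos: [433.2, -290.5, 268.8]
orientation: [0.713, 0.701, 0.0, 0.001]
wrist_force: [-0.6, 0.5, 0.6]
grip_width: -0.2
grip_force: 0.0
```

View pics/c11.png

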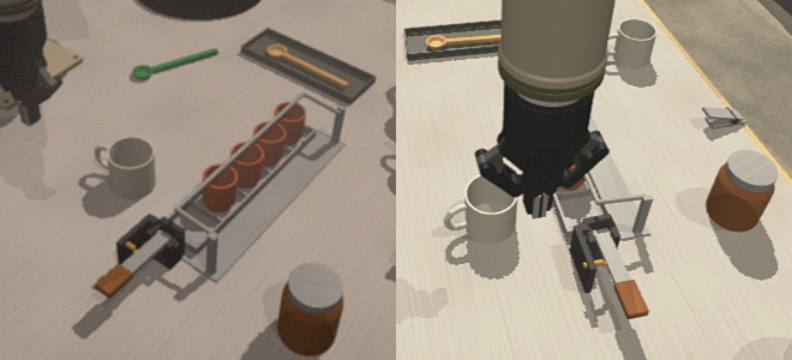

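The lever stays down untouched and level. The rail lies over the four upright cups, the spoon is in the tray, and the mug hasn't moved.

```bash
python3 -c "
from plant import robot
print(robot.hand_in())"
```

```text
the job is handed in; nothing more can be done
None
```

I handed the job in at about 44 s on the robot clock; no verdict came back, but the last pictures show the four cups upright in their own compartments, the spoon flat in the tray, the lever staying down with the rail over the cups, and the mug not visibly moved.

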